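# Lay out a plating place: ring and press on the plate, spoon, mill and salt

## Robot

A 7-joint arm with a two-finger parallel gripper is mounted at the origin on a cart in front of the work surface, level with it; the furniture and walls round the work are solid. World frame = base frame: x ahead of the robot, y to its left, z up, the work surface at z = 0. Lengths are in mm, angles in degrees, forces in N, time in s.
With the tool pointing down it reaches from about 425 to 925 mm from the base axis. Payload 6.8 kg.
Tool frame: the origin (TCP) lies midway between the tips of the shut fingers; the grasp point (between the pads) lies manip.grasp_offset behind it (manip.grasp_offset is the distance from the TCP to the grasp point, in mm); z points along the fingers, y is the line along which they close (so a half turn about z gives the same grasp; the last joint's range is limited). The gripper opens to 85 mm and grips with 20 to 120 N. Pads are 22 mm wide; open, the fingers measure 114 mm over their backs; the gripper's body (76 mm by 85 mm) begins 54 mm behind the grasp point. The pads swing forward as they close: fully open they stand 13 mm farther back than shut.
Start: joints at [-81.079, 27.33, 1.283, 89.118, -0.659, 63.558, -4.761], TCP at [176.002, 651.668, 193.308] pointing down, gripper open.
Joint ranges: [-169.35, 169.35], [-19.33, 120.38], [-80.79, 83.38], [13.8, 139.57], [-78.32, 258.32], [9.67, 109.79], [-169.56, 169.56]. Speed limits (degrees/s): [136.94, 136.94, 180, 180, 180, 180, 180].

## Interface

Orientations are given as [roll, pitch, yaw] about the fixed x, y, z axes, in that order (R = Rz(yaw) Ry(pitch) Rx(roll)).
In Python, from rig import manip gives the robot as it stands.
- The arm moves only by the tool send_path, called after ">>>" in YAML: its name, and indented under it one key for each argument. Schema: {"type":"object","properties":{"offsets":{"type":"array","items":{"type":"array","items":{"type":"number"},"minItems":7,"maxItems":7},"minItems":1,"maxItems":12},"grip_force":{"type":"number"},"only":{"type":"string"},"quiet":{"type":"boolean"},"lines":{"type":"string"}},"required":["offsets"],"additionalProperties":false}. offsets is a list of rows, 1 to 12 of them, each of 7 numbers: the finger opening in mm, then dx, dy, dz in fractions of the full range, 1 being 0.6 m, then a rotation vector rx, ry, rz in normalised numbers (1 is pi rad); each row shifts and turns the commanded pose from where the row before left it, along the tool's axes as they then stand; what a row does not reach is not made up. A row lasts 1/12 s, in which the tool goes at most 41.7 mm and 7.16 degrees, less where a joint would pass 70% of its speed; a pose out of reach is approached as far as the arm can. The fingers move at their own pace and stop on an object; grip_force is the grip in N (left out, the last holds). Time passes only in rows, so rows that do not move let the fingers close. The tool returns the time, the measured TCP pose, the force, the opening and the grip force at its end. only (a regular expression) keeps the lines of the reply that match it, lines (a string "A,B") keeps lines A to B, and quiet returns only ok. A shift or turn number past 1, either way, is cut back to 1. Input that does not fit is refused with a message, and nothing moves.
- manip.sense(): the state, without advancing time (a new reading comes with each control period).
- manip.grab_frame(name): name is "scene" or "top" or "wrist"; returns a dict with "image" (384x512x3 uint8, red, green, blue), "range_z" (384x512 float32, mm along the optical axis (not along the pixel's ray), 0 where there is no reading), "mtx" (3x3 intrinsics, pixels), "R" (3x3) and "t" (3): a world point X has camera coordinates R X + t; the wrist camera has in their place "hand_eye" (4x4, takes a point from camera to tool coordinates, whose origin is the TCP and whose axes are the flange's). Camera axes: x right, y down, z forward; pixel columns grow to the right and rows downward; lengths in mm; the calibration is good to about 2 mm. A picture is of the moment at which its call begins: read the wrist's pose just before it.
- manip.finish_job(): hands the job in; it is judged then, once.
The state is a dict: "time": time; "joint_pos": joint angles; "qd": joint speeds; "joint_efforts": joint torques, N m; "eef_pos": TCP position; "ee_rot": TCP orientation; "ft_force": force on the tool from outside, world axes, zero at the start; "moment": the same for the moment, N m; "width": finger opening in mm; "gripper_force": force on a finger pad.
Only numpy, scipy, OpenCV 4.12 (cv2) and the standard library are available. Lean on these libraries where they do the work, as an engineer would, in place of code of your own. Each camera call takes 0.05 s, during which the arm holds its last target. There are 200 camera calls.

## Task

Set up this plating place as you see it from the robot: stand the steel ring in the middle of the plate and lower its press into the ring until the disc rests on the plate. Lay the spoon to the right of the plate, pointing straight ahead with its handle toward you, the middle of its length level with the plate's centre and its bowl about 3 cm clear of the rim; stand the pepper mill straight behind the plate, about 3 cm clear of the rim, and the salt shaker to the left of the mill, level with it and about 3 cm clear of it. Everything ends upright, at rest and let go; do not shift the plate, and leave the fork and the spice jar where they are.

Things in the scene. Friction and masses are not known exactly. Their poses are not given: they have to be found in the camera images.
- plate: the only plate: round dark grey stoneware, 170 mm across, rim 18 mm high, on the table in front of the robot. Flat well in the middle, 80 mm across and more, its floor 6 mm above the table; from there the wall rises gently to the rim. Origin: centre of the underside. Its x axis points away from the robot (behind the plate), y to the left, z up, to within 0.02 rad at the start. Loose, 0.6 kg
- ring_mould: plain steel plating ring, a short tube open at top and bottom, 68 mm outside diameter, wall 2 mm (its bore is clear to 60 mm), 40 mm high, standing on the table before the robot (rings lying far off at the left are others). Origin: centre of its lower edge, z up. 90 g. Take it across its outside, or by its wall
- press: press that belongs in the ring: steel disc 59 mm across (55 mm as far as contact goes), 8 mm thick, lower edge bevelled; stem 11 mm thick; black round knob on top, 26 mm diameter, 60 to 77 mm above the underside; 81 mm high in all, so that its knob stands clear above the ring. Origin: centre of the disc's underside, z up along the stem. 0.14 kg
- spoon: tasting spoon with green handle and steel bowl, 201 mm long, 18 mm high, 40 mm over the bowl, lying bowl upward. Origin: middle of its length, on the table. x axis along the spoon toward the bowl end; handle toward -x. 45 g. For the fingers it is one solid wedge, no hollows: 22 mm wide near the handle end, 32 mm wide and 17 mm high at its middle, a good place to grip
- spoon_bowl (a point): point in the middle of the spoon's bowl, 75 mm from the spoon's origin along its x axis
- pepper_mill: dark turned wooden pepper mill with small metal button on top, 150 mm high, 58 mm across at the foot and 50 mm across the round head (109 to 139 mm up). Origin: centre of the foot, z up. 0.18 kg. Its head does not turn; it is well gripped across the head
- salt_shaker: glass salt shaker with domed metal cap, 44 mm across at its widest, 25 mm up, narrowing to about 38 mm at half height; 90 mm high with its cap (34 mm across). Origin: centre of the foot, z up. 0.1 kg
- spice_jar: glass spice jar with black screw cap, 45 mm across, 105 mm high; not part of the job. Origin: centre of the foot
- cake_fork: small fork with green handle like the spoon's, 155 mm long, 22 mm wide; not part of the job. Origin: middle of its length, on the table; x axis toward the tines
Things that resemble listed ones, but are neither listed nor needed, are in the scene too. What is shaped like the pepper_mill but blue or green is not meant.

How it is judged (in metres and radians):
At the end, for the whole second after the job is handed in: Centred: ring on plate 12 mm, press in ring 10 mm, both on the well floor (4 mm). Spoon 135 mm right of plate centre, mill 144 mm behind it and in line (15 mm); spoon middle level 20 mm, 0.2 rad. Salt left of mill, centres 81 mm apart (15), 144 mm behind (20). Upright 0.1 rad, still, bystanders left (horizontal distance between ring_mould and plate below 0.012 m and z of ring_mould in the frame of plate between 0.002 and 0.01 m and horizontal distance between press and ring_mould below 0.01 m and z of press in the frame of plate between 0.002 and 0.01 m and y of spoon in the frame of plate between -0.15 and -0.12 m and x of spoon in the frame of plate between -0.02 and 0.02 m and angle between the x axis of spoon and the x axis of plate, either way round below 0.2 rad and x of spoon_bowl in the frame of plate above 0.03 m and height (world z) of spoon below 0.006 m and x of pepper_mill in the frame of plate between 0.129 and 0.159 m and y of pepper_mill in the frame of plate between -0.015 and 0.015 m and height (world z) of each of pepper_mill, salt_shaker below 0.005 m and horizontal distance between salt_shaker and pepper_mill between 0.066 and 0.096 m and x of salt_shaker in the frame of plate between 0.124 and 0.164 m and y of salt_shaker in the frame of plate above 0.04 m and linear speed of each of plate, ring_mould, press, spoon, salt_shaker, pepper_mill below 0.02 m/s and angle between each of plate, ring_mould, press, salt_shaker, pepper_mill's own z axis and vertical below 0.1 rad); the robot touches nothing.
It fails at once if the plate is shifted by more than 15 mm (distance of plate from where it was at the start of the episode above 0.015 m).
It fails at once if the fork is moved by more than 20 mm (distance of cake_fork from where it was at the start of the episode above 0.02 m).
It fails at once if the spice jar is moved by more than 20 mm or tipped (distance of spice_jar from where it was at the start of the episode above 0.02 m or angle between spice_jar's own z axis and vertical above 0.5 rad).
It fails at once if the mill or the salt shaker is tipped over (angle between any of pepper_mill, salt_shaker's own z axis and vertical above 0.8 rad).
It also fails if it takes over 128 s, if anything falls off the work surface, if the arm or the gripper's body presses on something with over 40 N, if the wrist force passes 120 N, or if a joint passes its speed limit or range.

## Working session

There is one attempt and no reset: what is moved stays moved. The work goes in short steps, Python scripts to look and compute and a tool call to move; the robot and the scene stay as the last step left them, time stands still between calls to the robot, and variables do not carry over. Pictures are saved under pics/ and viewed, at most 14 in all, crops included, and the job is handed in when it is done.

```bash
mkdir -p pics; ls; python3 - <<'E'
from rig import manip
import cv2,numpy as np
s=manip.sense();print(s, manip.grasp_offset)
for n in("scene","top"):
    f=manip.grab_frame(n);cv2.imwrite(f"pics/{n}0.png",cv2.cvtColor(f["image"],4));np.savez(f"pics/{n}0.npz",**f);print(n,f["mtx"],f["R"],f["t"])
f=manip.grab_frame("wrist");print(f["hand_eye"],f["mtx"])
E
```

```text
pics
{'time': 0.0, 'joint_pos': array([-81.07928889,  27.3752798 ,   1.27918086,  89.17842361,
        -0.65767871,  63.55672958,  -4.76079538]), 'qd': array([-0.05969378, -0.07241097,  0.01865839,  0.01839801, -0.00690442,
       -0.01453446,  0.05846149]), 'joint_efforts': array([-8.48282161e-04, -5.96439171e+01,  1.60766032e+00, -2.81199825e+01,
        1.24586993e-02,  9.53846611e-03,  6.30708456e-06]), 'eef_pos': array([175.85048739, 651.01292728, 192.33071301]), 'ee_rot': array([-1.79897246e+02,  8.36818707e-03,  1.64888590e+02]), 'ft_force': array([ 0.21445238, -0.03357883, -0.4937299 ]), 'moment': array([-0.06838279,  0.01722301,  0.03404314]), 'gripper_force': 0.0, 'width': 85.65503682508201} 18.700000000000003
scene [[420.54329467   0.         239.94817109]
 [  0.         420.54329467 194.84878254]
 [  0.           0.           1.        ]] [[-0.97683211  0.2139251  -0.00592193]
 [ 0.18123236  0.81219914 -0.55451545]
 [-0.11381498 -0.54274174 -0.83215236]] [ 494.3483     -214.50148183 1941.57538611]
top [[377.06727875   0.         254.29201042]
 [  0.         377.06727875 191.20428217]
 [  0.           0.           1.        ]] [[ 0.03769854 -0.99927839  0.00463854]
 [-0.97707559 -0.03783341 -0.20950399]
 [ 0.20952831  0.00336579 -0.97779679]] [ 147.59140571  553.62632043 1340.5998839 ]
[[ 2.65681891e-04 -9.50447455e-01 -3.10885130e-01  8.06287576e+01]
 [ 9.99999944e-01  3.15771500e-04 -1.10788003e-04 -4.50396709e-01]
 [ 2.03466840e-04 -3.10885083e-01  9.50447486e-01 -1.80626503e+02]
 [ 0.00000000e+00  0.00000000e+00  0.00000000e+00  1.00000000e+00]] [[269.22662588   0.         258.42320767]
 [  0.         269.22662588 193.53397177]
 [  0.           0.           1.        ]]
```

View pics/scene0.png

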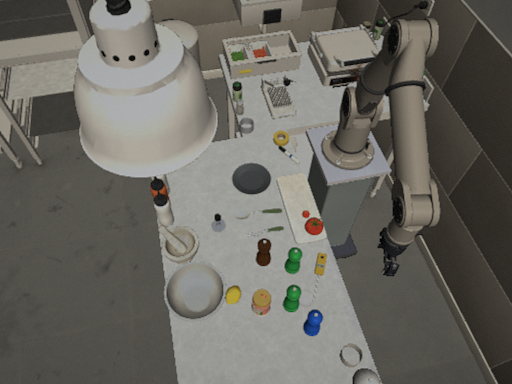

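View pics/top0.png

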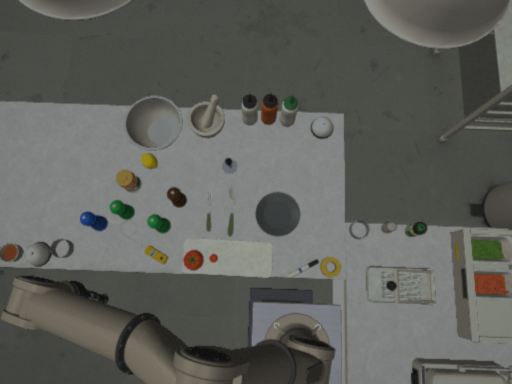

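The scene and top views show the plate at top (278,214), the mill at (176,197) and the press at (230,165). The two green-handled utensils are near (210,210) and (231,210). A ring sits at (359,230), salt at (390,227) and the jar at (417,229). I'll zoom in.

```bash
cat > h.py <<'E'
import numpy as np,cv2
def load(n): return dict(np.load(f"pics/{n}.npz"))
def toplane(f,uv,z):
    d=np.linalg.inv(f["mtx"])@np.array([uv[0],uv[1],1.]);R,t=f["R"],f["t"]
    c=-R.T@t; d=R.T@d; return c+d*(z-c[2])/d[2]
def cloud(f):
    z=f["range_z"];v,u=np.mgrid[:384,:512];K=f["mtx"]
    P=np.stack([(u-K[0,2])/K[0,0]*z,(v-K[1,2])/K[1,1]*z,z],-1)
    return (P-f["t"])@f["R"]
E
python3 - <<'E'
from h import *
f=load("top0");im=cv2.cvtColor(f["image"],4)
a=cv2.resize(im[150:250,150:310],(800,500),interpolation=2);b=cv2.resize(im[200:300,300:460],(800,500),interpolation=2)
cv2.imwrite("pics/a.png",a);cv2.imwrite("pics/b.png",b)
for n,uv,z in [("plate",(278,214),18),("mill",(174,193),145),("press",(229,161),70),("ring",(359,230),20),("salt",(390,227),60),("jar",(417,229),60),("sp1",(231,225),10),("sp1b",(232,190),10),("sp2",(209,222),10),("sp2b",(209,192),10)]:
    print(n,toplane(f,uv,z).round(),cloud(f)[uv[1],uv[0]].round())
E
```

```text
plate [472.  76.  18.] [473.  76.   9.]
mill [512. 446. 145.] [512. 446. 145.]
press [657. 267.  70.] [653. 266.  84.]
ring [ 423. -228.   20.] [ 425. -232.    5.]
salt [ 433. -330.   60.] [ 430. -320.   88.]
jar [ 430. -428.   60.] [ 423. -406.  109.]
sp1 [424. 252.  10.] [425. 252.   9.]
sp1b [559. 255.  10.] [561. 255.   4.]
sp2 [433. 335.  10.] [433. 335.  10.]
sp2b [548. 342.  10.] [549. 343.   6.]
```

View pics/a.png

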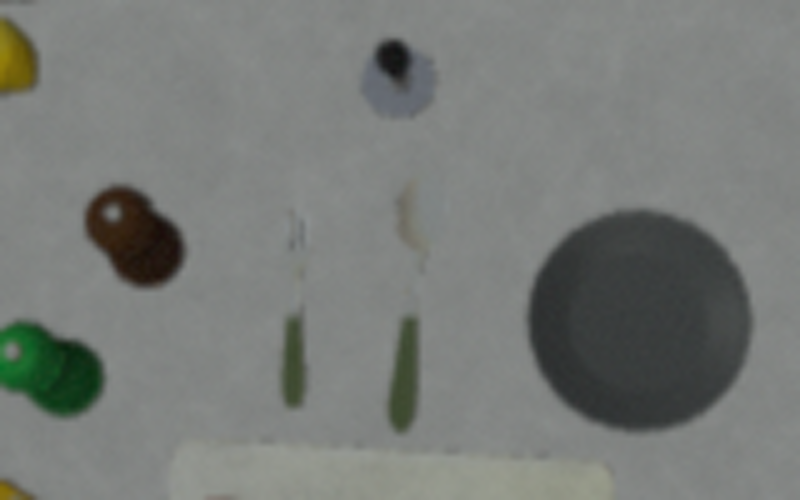

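View pics/b.png

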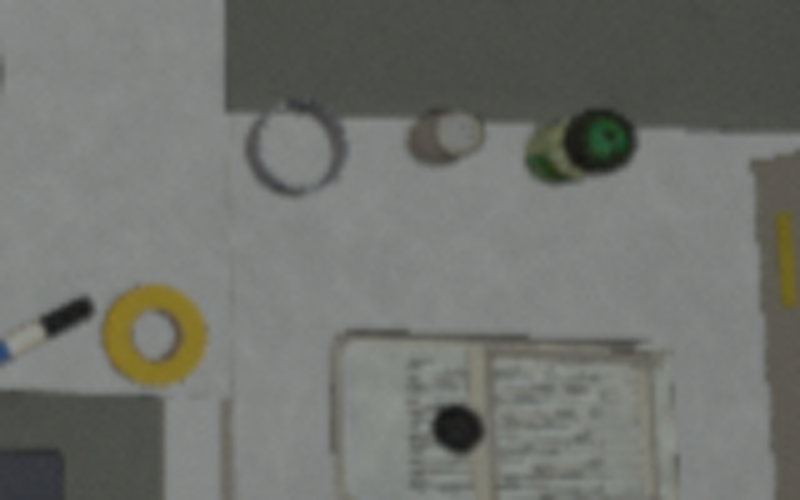

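The dark mill and the press match their described heights in the depth image. The ring, salt and jar also sit in a plausible row on the right. The spoon is the longer utensil at y≈253 and the fork is at y≈338. First I'll raise the arm and turn the tool to yaw 90, so that tool x is world y and tool y is world x.

The manual's scale: shifts go in shares of 0.6 m and turns go in shares of pi rad. Converting my numbers, -13 mm is -0.0217, 6.9 degrees is 0.0383.

>>> send_path:
  offsets:
    - [85,0,0,-0.0217,0,0,0.0378]
    - [85,0,0,-0.0217,0,0,0.0378]
    - [85,0,0,-0.0217,0,0,0.0378]
    - [85,0,0,-0.0217,0,0,0.0378]
    - [85,0,0,-0.0217,0,0,0.0378]
    - [85,0,0,-0.0217,0,0,0.0378]
    - [85,0,0,-0.0217,0,0,0.0378]
    - [85,0,0,-0.0217,0,0,0.0378]
    - [85,0,0,-0.0217,0,0,0.0378]
    - [85,0,0,-0.0217,0,0,0.0378]
    - [85,0,0,0,0,0,0.0383]
    - [85,0,0,0,0,0,0]
  grip_force: 40

```text
time: 1.15
eef_pos: [175.9, 651.9, 323.9]
ee_rot: [180.0, -0.1, 89.8]
ft_force: [0.2, 0.4, 0.8]
width: 85.2
gripper_force: 0.0
```

>>> send_path:
  offsets:
    - [85,-0.0583,0.0333,0,0,0,0]
    - [85,-0.0583,0.0333,0,0,0,0]
    - [85,-0.0583,0.0333,0,0,0,0]
    - [85,-0.0583,0.0333,0,0,0,0]
    - [85,-0.0583,0.0333,0,0,0,0]
    - [85,-0.0583,0.0333,0,0,0,0]
    - [85,-0.0583,0.0333,0,0,0,0]
    - [85,-0.0583,0.0333,0,0,0,0]
    - [85,-0.0583,0.0333,0,0,0,0]
    - [85,-0.0583,0.0333,0,0,0,0]
    - [85,0,0,0,0,0,0]
    - [85,0,0,0,0,0,0]

```text
time: 2.15
eef_pos: [376.9, 299.2, 323.1]
ee_rot: [-180.0, -0.0, 89.9]
ft_force: [0.6, 0.4, 0.4]
width: 85.1
gripper_force: 0.0
```

To row units: 31 mm is 0.0517, -25 mm is -0.0417.

>>> send_path:
  offsets:
    - [85,-0.0417,0.0517,-0.0417,0,0,0]
    - [85,-0.0417,0.0517,-0.0417,0,0,0]
    - [85,-0.0417,0.0517,-0.0417,0,0,0]
    - [85,-0.0417,0.0517,-0.0417,0,0,0]
    - [85,0,0,0,0,0,0]
    - [85,0,0,0,0,0,0]
    - [85,0,0,0,0,0,0]

```text
time: 2.73
eef_pos: [484.7, 214.8, 410.8]
ee_rot: [-179.9, 0.0, 90.2]
ft_force: [1.0, 0.4, 0.0]
width: 84.7
gripper_force: 0.0
```

```bash
cat >> h.py <<'E'
from scipy.spatial.transform import Rotation as Ro
def wrist(name):
    from rig import manip
    s=manip.sense();f=manip.grab_frame("wrist")
    T=np.eye(4);T[:3,:3]=Ro.from_euler("xyz",s["ee_rot"],degrees=True).as_matrix();T[:3,3]=s["eef_pos"]
    T=T@f.pop("hand_eye");f["R"]=T[:3,:3].T;f["t"]=-T[:3,:3].T@T[:3,3]
    np.savez(f"pics/{name}.npz",**f);cv2.imwrite(f"pics/{name}.png",cv2.cvtColor(f["image"],4));return f
def blobs(f,mask,z,amin=20):
    n,l,st,c=cv2.connectedComponentsWithStats(mask.astype(np.uint8))
    for i in range(1,n):
        if st[i,4]>=amin: print(c[i].round(1),"area",st[i,4],"wh",st[i,2:4],"->",toplane(f,c[i],z).round(1))
E
python3 - <<'E'
from h import *
f=wrist("w1");hsv=cv2.cvtColor(f["image"],41)
print("green");blobs(f,cv2.inRange(hsv,(30,60,30),(85,255,255)),8)
print("dark");blobs(f,cv2.inRange(hsv,(0,0,0),(180,255,85)),18,200)
E
```

```text
green
[146.5  52.7] area 216 wh [31 33] -> [264.1 390.7   8. ]
[232.5  81.8] area 240 wh [33  9] -> [430.3 338.7   8. ]
[229.9 125.2] area 305 wh [39 10] -> [422.7 254.1   8. ]
[467.2 248.7] area 811 wh [44 33] -> [993.3 -36.5   8. ]
dark
[18.4 98.6] area 5644 wh [ 54 166] -> [ -0.6 305.1  18. ]
[266.3 246.7] area 78943 wh [512 384] -> [502.7 -27.9  18. ]
[275.8  14.4] area 910 wh [35 33] -> [514.  453.2  18. ]
[499.7  28.6] area 1478 wh [35 73] -> [931.5 431.6  18. ]
[466.5  42.3] area 1519 wh [64 42] -> [875.2 408.8  18. ]
[414.4  73.5] area 684 wh [45 79] -> [786.9 354.4  18. ]
[232.6  82.1] area 262 wh [34 10] -> [431.4 337.5  18. ]
[349.  118.8] area 235 wh [23 15] -> [668.7 268.5  18. ]
[230.3 125.3] area 325 wh [40 11] -> [424.5 254.6  18. ]
[253.6 203.4] area 4055 wh [74 70] -> [472.5  82.5  18. ]
[ 90.4 220.8] area 380 wh [69 88] -> [93.3 37.6 18. ]
[ 36.2 254.7] area 6205 wh [ 94 125] -> [-55.8 -52.7  18. ]
```

View pics/w1.png

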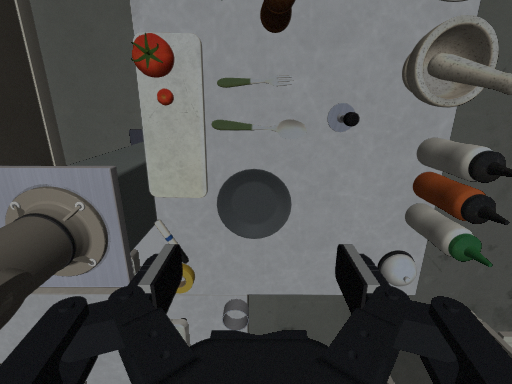

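w1 shows the plate at (254,203), the spoon from (212,125) to (303,124), the fork above it at (255,82), the press disc at (343,117) and the ring at (235,314). Next I go above the ring and look down.

To row units: -37 mm is -0.0617, 13 mm is 0.0217.

>>> send_path:
  offsets:
    - [85,-0.0617,-0.0083,0.0217,0,0,0]
    - [85,-0.0617,-0.0083,0.0217,0,0,0]
    - [85,-0.0617,-0.0083,0.0217,0,0,0]
    - [85,-0.0617,-0.0083,0.0217,0,0,0]
    - [85,-0.0617,-0.0083,0.0217,0,0,0]
    - [85,-0.0617,-0.0083,0.0217,0,0,0]
    - [85,-0.0617,-0.0083,0.0217,0,0,0]
    - [85,-0.0617,-0.0083,0.0217,0,0,0]
    - [85,-0.0617,-0.0083,0.0217,0,0,0]
    - [85,-0.0617,-0.0083,0.0217,0,0,0]
    - [85,-0.0617,-0.0083,0.0217,0,0,0]
    - [85,-0.0617,-0.0083,0.0217,0,0,0]

```text
time: 3.78
eef_pos: [425.4, -230.0, 254.8]
ee_rot: [180.0, -0.1, 90.3]
ft_force: [2.3, -0.2, 1.0]
width: 85.1
gripper_force: 0.0
```

>>> send_path:
  offsets:
    - [85,0,0,0,0,0,0]
    - [85,0,0,0,0,0,0]
    - [85,0,0,0,0,0,0]

```text
time: 4.03
eef_pos: [425.7, -229.2, 255.1]
ee_rot: [-179.9, -0.0, 90.1]
ft_force: [-0.0, 0.3, 0.6]
width: 84.8
gripper_force: 0.0
```

```bash
python3 - <<'E'
from h import *
f=wrist("w2")
P=cloud(f)
z=P[...,2]
for n,lo,hi in(("z>30",30,150),):
    m=(z>lo)&(z<hi)&(f["range_z"]>0)&(P[...,0]<560)&(P[...,0]>340)&(P[...,1]<-150)&(P[...,1]>-520)
    k,l,st,c=cv2.connectedComponentsWithStats(m.astype(np.uint8))
    for i in range(1,k):
        if st[i,4]>40:
            q=P[l==i]; t=q[q[:,2]>q[:,2].max()-6]; print(c[i].round(),st[i,4],"top z",q[:,2].max().round(1),"centre",((t.min(0)+t.max(0))/2).round(1),"ext",np.ptp(t,axis=0).round(1))
E
```

```text
[259. 161.] 306 top z 41.8 centre [ 425.2 -226.1   38.8] ext [65.9 66.5  6. ]
[265. 226.] 741 top z 90.1 centre [ 434.2 -328.5   87.1] ext [26.1 27.5  6. ]
[261. 284.] 1324 top z 106.9 centre [ 428.8 -420.7  103.9] ext [41.7 44.6  6. ]
```

View pics/w2.png

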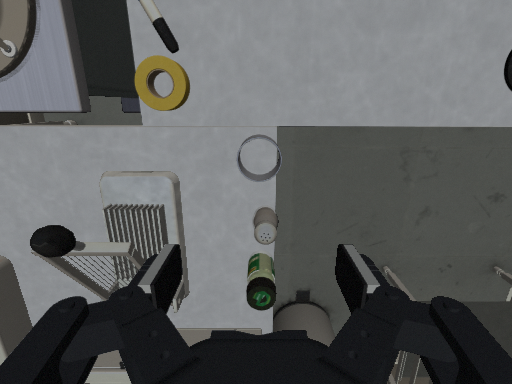

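w2 shows the ring at (259,161), salt at (265,226) and the jar at (261,284), with heights of 42, 90 and 107 mm matching the specs. I descend on the ring.

>>> send_path:
  offsets:
    - [85,0.005,0,0.0417,0,0,0]
    - [85,0,0,0.0417,0,0,0]
    - [85,0,0,0.0417,0,0,0]
    - [85,0,0,0.0417,0,0,0]
    - [85,0,0,0.0417,0,0,0]
    - [85,0,0,0.0417,0,0,0]
    - [85,0,0,0.0417,0,0,0]
    - [85,0,0,0.0417,0,0,0]
    - [85,0,0,0.0333,0,0,0]
    - [85,0,0,0.025,0,0,0]
    - [85,0,0,0.0233,0,0,0]
    - [85,0,0,0,0,0,0]

```text
time: 5.08
eef_pos: [425.7, -224.5, 5.3]
ee_rot: [-179.9, -0.2, 90.3]
ft_force: [-0.2, 0.7, -0.5]
width: 84.7
gripper_force: 0.0
```

>>> send_path:
  offsets:
    - [55,0,0,0,0,0,0]
    - [55,0,0,0,0,0,0]
    - [55,0,0,0,0,0,0]
    - [55,0,0,0,0,0,0]
    - [55,0,0,0,0,0,0]
    - [55,0,0,0,0,0,0]
    - [55,0,0,0,0,0,0]
  grip_force: 25

```text
time: 5.67
eef_pos: [425.8, -228.0, 7.1]
ee_rot: [180.0, 0.0, 90.0]
ft_force: [-0.5, -0.3, 0.3]
width: 54.9
gripper_force: 0.0
```

```bash
python3 - <<'E'
from h import *
f=wrist("w3")
cv2.imwrite("pics/w3c.png",cv2.resize(cv2.cvtColor(f["image"],4)[150:384,120:400],(800,600)))
E
```

```text
(no output)
```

View pics/w3c.png

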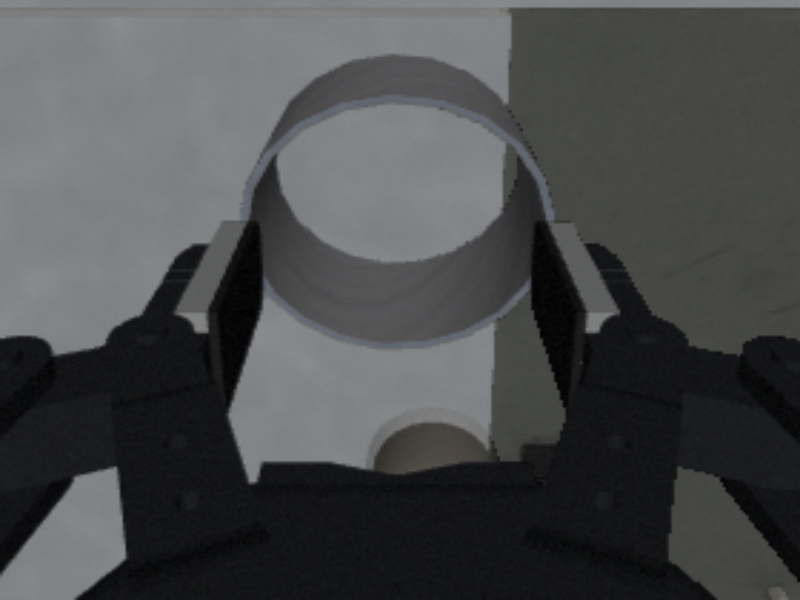

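To row units: -20 mm is -0.0333, -15 mm is -0.025.

>>> send_path:
  offsets:
    - [85,0,0,0,0,0,0]
    - [85,0,0,0,0,0,0]
    - [85,0,0,-0.025,0,0,0]
    - [85,0,0,-0.0333,0,0,0]
    - [85,0,0,-0.0333,0,0,0]
    - [85,0,0,-0.0333,0,0,0]
    - [85,0,0,0,0,0,0]
    - [85,0,0,0,0,0,0]

```text
time: 6.38
eef_pos: [426.4, -228.0, 82.5]
ee_rot: [179.9, 0.0, 90.0]
ft_force: [-0.6, 0.2, -0.2]
width: 85.4
gripper_force: 0.0
```

```bash
cat >> h.py <<'E'
def objs(f,box,lo,band=6):
    P=cloud(f);z=P[...,2]
    m=(z>lo)&(z<200)&(f["range_z"]>0)&(P[...,0]>box[0])&(P[...,0]<box[1])&(P[...,1]>box[2])&(P[...,1]<box[3])
    k,l,st,c=cv2.connectedComponentsWithStats(m.astype(np.uint8))
    for i in range(1,k):
        if st[i,4]>40:
            q=P[l==i]; t=q[q[:,2]>np.percentile(q[:,2],98)-band]; cc=((t.min(0)+t.max(0))/2)
            print(c[i].round(),st[i,4],"top",np.percentile(q[:,2],98).round(1),"centre",cc.round(1),"ext",np.ptp(t,axis=0).round(1),"circ",np.array(cv2.minEnclosingCircle(t[:,:2].astype(np.float32))[0]).round(1))
E
python3 - <<'E'
from h import *
f=wrist("w4");objs(f,(340,560,-380,-150),25)
P=cloud(f);m=(abs(P[...,2]-125)<60)&(f["range_z"]>0)
from rig import manip;print(manip.sense()["eef_pos"])
E
```

```text
[258. 201.] 1297 top 41.0 centre [ 425.1 -226.1   38.4] ext [67.  67.3  6.8] circ [ 425.  -226.5]
[111. 317.] 9348 top 199.4 centre [ 376.5 -225.   196.7] ext [48.4 30.3  6.6] circ [ 377.4 -221.2]
[406. 317.] 9321 top 199.4 centre [ 474.  -225.5  196.7] ext [48.9 30.9  6.6] circ [ 473.2 -221.3]
[264. 317.] 3851 top 199.7 centre [ 425.4 -217.9  196.9] ext [41.9  4.2  6.3] circ [ 425.4 -218.7]
[ 425.7040816  -227.67513942   81.70064732]
```

```bash
python3 - <<'E'
from h import *
for n,tz in(("w4",82.1),("w3",7.1)):
    f=load(n);P=cloud(f);r=f["range_z"]
    m=(r>0)&(r<320)&(P[...,2]>tz-5)&(abs(P[...,0]-426)<75)&(abs(P[...,1]+228)<60)&(np.hypot(P[...,0]-425,P[...,1]+226)>36 if n=="w4" else True)
    for s in(-1,1):
        mm=m&(s*(P[...,0]-426)>15);q=P[mm];
        if n=="w3": q=q[q[:,2]>44]
        print(n,s,len(q),"zmin",np.percentile(q[:,2],[.5,3,10]).round(1)-tz); t=q[q[:,2]<np.percentile(q[:,2],3)+3]; print(t.min(0).round(1),t.max(0).round(1))
E
```

```text
w4 -1 11730 zmin [54.4 62.1 76.6]
[ 368.5 -240.1  133. ] [ 383.6 -216.6  147.2]
w4 1 11756 zmin [54.4 62.2 76.7]
[ 467.5 -239.8  132. ] [ 481.5 -216.1  147.3]
w3 -1 14812 zmin [47.4 58.5 79.8]
[ 383.9 -240.    48.7] [ 397.8 -216.4   68.6]
w3 1 14342 zmin [47.3 58.2 79.5]
[ 452.2 -239.9   48.6] [ 466.3 -216.5   68.3]
```

The ring has not moved. The depth image shows the fingertips 54 mm above the reported TCP when open and 47 mm at a 55 mm opening, so the grip closed above the ring. From here on I use measured tip heights. I descend in steps and watch the force.

To row units: 20 mm is 0.0333, 15 mm is 0.025.

>>> send_path:
  offsets:
    - [85,0.0033,0,0.0333,0,0,0]
    - [85,0,0,0.0333,0,0,0]
    - [85,0,0,0.0333,0,0,0]
    - [85,0,0,0.0333,0,0,0]
    - [85,0,0,0.025,0,0,0]
    - [85,0,0,0.0133,0,0,0]
    - [85,0,0,0.0083,0,0,0]
    - [85,0,0,0.0083,0,0,0]
    - [85,0,0,0.0083,0,0,0]
    - [85,0,0,0,0,0,0]

```text
time: 7.27
eef_pos: [425.5, -225.9, -36.5]
ee_rot: [-180.0, -0.0, 90.0]
ft_force: [-0.9, -0.3, -0.1]
width: 85.1
gripper_force: 0.0
```

>>> send_path:
  offsets:
    - [55,0,0,0,0,0,0]
    - [55,0,0,0,0,0,0]
    - [55,0,0,0,0,0,0]
    - [55,0,0,0,0,0,0]
    - [55,0,0,0,0,0,0]
    - [55,0,0,0,0,0,0]
  grip_force: 25

```text
time: 7.77
eef_pos: [425.9, -226.1, -35.4]
ee_rot: [179.9, -0.0, 90.0]
ft_force: [-1.3, 0.9, 6.8]
width: 68.0
gripper_force: 27.5
```

To row units: -35 mm is -0.0583, -25 mm is -0.0417.

>>> send_path:
  offsets:
    - [55,0,0,-0.0167,0,0,0]
    - [55,0,0,-0.0417,0,0,0]
    - [55,0,0,-0.0583,0,0,0]
    - [55,0,0,-0.0583,0,0,0]
    - [55,0,0,-0.0583,0,0,0]
    - [55,0,0,-0.0583,0,0,0]
    - [55,0,0,-0.0583,0,0,0]
    - [55,0,0,0,0,0,0]
    - [55,0,0,0,0,0,0]

```text
time: 8.52
eef_pos: [426.9, -226.1, 175.8]
ee_rot: [179.7, -0.0, 90.0]
ft_force: [0.4, 0.1, -2.1]
width: 68.5
gripper_force: 29.1
```

```bash
python3 - <<'E'
from h import *
for n,bx in(("w1",(150,260,205,300)),("top0",(170,260,240,320)),("scene0",(150,210,215,280))):
    f=load(n);g=cv2.cvtColor(f["image"],cv2.COLOR_RGB2GRAY);y0,y1,x0,x1=bx
    m=np.zeros_like(g);m[y0:y1,x0:x1]=g[y0:y1,x0:x1]<85 if n!="scene0" else g[y0:y1,x0:x1]<75
    c=max(cv2.findContours(m,0,1)[0],key=cv2.contourArea)[:,0]
    W=np.array([toplane(f,p,15)[:2] for p in c]);hull=cv2.convexHull(W.astype(np.float32))
    print(n,len(c),np.round(cv2.minEnclosingCircle(hull),1) if 0 else cv2.minEnclosingCircle(hull),cv2.fitEllipse(hull))
    P=cloud(f);q=P[m>0];print(np.percentile(q[:,2],[5,50,95]).round(1))
E
```

```text
w1 201 ((472.25836181640625, 78.01946258544922), 85.16035461425781) ((472.4166259765625, 77.67122650146484), (168.52191162109375, 169.0462646484375), 139.20681762695312)
[ 4.9  9.5 18.4]
top0 122 ((473.88818359375, 78.6048812866211), 83.39219665527344) ((473.8305358886719, 78.40433502197266), (164.57476806640625, 165.66329956054688), 58.32817459106445)
[ 3.  10.3 20. ]
scene0 94 ((473.221435546875, 79.53949737548828), 81.57189178466797) ((473.5154113769531, 79.42184448242188), (158.70127868652344, 161.72738647460938), 107.0230484008789)
[ 2.3 10.1 19.7]
```

Three views agree on the plate at (472.8, 78.2), 168 mm across. I move over it.

To row units: 38 mm is 0.0633, 6 mm is 0.01.

>>> send_path:
  offsets:
    - [55,0.0633,0.01,0,0,0,0]
    - [55,0.0633,0.01,0,0,0,0]
    - [55,0.0633,0.01,0,0,0,0]
    - [55,0.0633,0.01,0,0,0,0]
    - [55,0.0633,0.01,0,0,0,0]
    - [55,0.0633,0.01,0,0,0,0]
    - [55,0.0633,0.01,0,0,0,0]
    - [55,0.0633,0.0067,0,0,0,0]
    - [55,0,0,0,0,0,0]
    - [55,0,0,0,0,0,0]

```text
time: 9.35
eef_pos: [470.7, 79.9, 172.7]
ee_rot: [-179.9, 0.1, 90.3]
ft_force: [-0.2, -0.8, -1.6]
width: 68.4
gripper_force: 29.1
```

>>> send_path:
  offsets:
    - [55,0,0,0.05,0,0,0]
    - [55,0,0,0.0583,0,0,0]
    - [55,0,0,0.0583,0,0,0]
    - [55,0,0,0.0583,0,0,0]
    - [55,0,0,0.0417,0,0,0]
    - [55,0,0,0.025,0,0,0]
    - [55,0,0,0.0167,0,0,0]
    - [55,0,0,0.0083,0,0,0]
    - [55,0,0,0.0083,0,0,0]
    - [55,0,0,0,0,0,0]
    - [55,0,0,0,0,0,0]

```text
time: 10.27
eef_pos: [472.2, 77.9, -20.5]
ee_rot: [179.9, -0.0, 90.0]
ft_force: [0.9, 0.3, -0.8]
width: 68.0
gripper_force: 29.0
```

To row units: 3 mm is 0.005, 2 mm is 0.0033.

>>> send_path:
  offsets:
    - [55,0,0,0.005,0,0,0]
    - [55,0,0,0.005,0,0,0]
    - [55,0,0,0.0033,0,0,0]
    - [55,0,0,0.0017,0,0,0]
    - [55,0,0,0,0,0,0]
    - [55,0,0,0,0,0,0]

```text
time: 10.77
eef_pos: [471.9, 78.4, -29.4]
ee_rot: [180.0, -0.1, 90.0]
ft_force: [-2.1, 1.3, 11.1]
width: 68.3
gripper_force: 29.9
```

>>> send_path:
  offsets:
    - [85,0,0,-0.0017,0,0,0]
    - [85,0,0,0,0,0,0]
    - [85,0,0,0,0,0,0]
    - [85,0,0,-0.0167,0,0,0]
    - [85,0,0,-0.05,0,0,0]
    - [85,0,0,-0.0583,0,0,0]
    - [85,0,0,-0.0583,0,0,0]
    - [85,0,0,-0.0583,0,0,0]
    - [85,0,0,-0.0583,0,0,0]
    - [85,0,0,0,0,0,0]
    - [85,0,0,0,0,0,0]
    - [85,0,0,0,0,0,0]

```text
time: 11.77
eef_pos: [471.1, 78.3, 150.8]
ee_rot: [-180.0, -0.0, 90.0]
ft_force: [-1.0, 0.3, -0.1]
width: 85.1
gripper_force: 0.0
```

```bash
python3 - <<'E'
from h import *
f=wrist("w5");objs(f,(400,560,0,160),32)
P=cloud(f);print(np.median(P[(np.hypot(P[...,0]-472,P[...,1]-78)<25)],0))
g=cv2.cvtColor(f["image"],cv2.COLOR_RGB2GRAY);m=(g<75)&(np.hypot(P[...,0]-472,P[...,1]-78)<100)&(P[...,2]<60)
q=P[m];print(cv2.minEnclosingCircle(q[:,:2].astype(np.float32)),q.min(0),q.max(0))
E
```

```text
[259. 184.] 720 top 47.2 centre [470.7  78.2  44.4] ext [66.4 67.4  6.5] circ [470.8  78. ]
[471.94099216  88.85410638 271.45154101]
((470.53009033203125, 75.02361297607422), 88.70996856689453) [ 3.87959075e+02 -5.84995105e+00  2.83860857e-01] [556.98684152 162.51611671  46.94002692]
```

The ring is at (470.8, 78.1) with its top at 47 mm, which is centred on the plate. Next is the press.

To row units: 27 mm is 0.045, 26 mm is 0.0433.

>>> send_path:
  offsets:
    - [85,0.045,0.0433,0,0,0,0]
    - [85,0.045,0.0433,0,0,0,0]
    - [85,0.045,0.0433,0,0,0,0]
    - [85,0.045,0.0433,0,0,0,0]
    - [85,0.045,0.0433,0,0,0,0]
    - [85,0.045,0.0433,0,0,0,0]
    - [85,0.0433,0.0433,0,0,0,0]
    - [85,0,0,0,0,0,0]
    - [85,0,0,0,0,0,0]
    - [85,0,0,0,0,0,0]

```text
time: 12.65
eef_pos: [652.9, 264.1, 148.9]
ee_rot: [-179.8, 0.1, 89.9]
ft_force: [-0.4, -0.4, 0.5]
width: 84.6
gripper_force: 0.0
```

```bash
python3 - <<'E'
from h import *
f=wrist("w6");objs(f,(580,720,200,340),4,4);objs(f,(580,720,200,340),55,12)
E
```

```text
[262. 168.] 1858 top 81.7 centre [656.2 271.4  80.2] ext [23.4 23.   5. ] circ [656.2 271.2]
[263. 182.] 581 top 82.0 centre [655.7 270.9  76.4] ext [24.5 25.6 12.5] circ [656.  270.9]
```

To row units: 25 mm is 0.0417, 20 mm is 0.0333.

>>> send_path:
  offsets:
    - [85,0.0117,0.005,0.0333,0,0,0]
    - [85,0,0,0.0417,0,0,0]
    - [85,0,0,0.0417,0,0,0]
    - [70,0,0,0.0417,0,0,0]
    - [60,0,0,0.0333,0,0,0]
    - [60,0,0,0.025,0,0,0]
    - [60,0,0,0.0183,0,0,0]
    - [60,0,0,0,0,0,0]
    - [60,0,0,0,0,0,0]

```text
time: 13.45
eef_pos: [656.8, 272.4, 10.2]
ee_rot: [-180.0, 0.0, 90.0]
ft_force: [-0.1, 0.2, 1.3]
width: 60.3
gripper_force: 0.0
```

>>> send_path:
  offsets:
    - [10,0,0,0,0,0,0]
    - [10,0,0,0,0,0,0]
    - [10,0,0,0,0,0,0]
    - [10,0,0,0,0,0,0]
    - [10,0,0,0,0,0,0]
    - [10,0,0,0,0,0,0]
    - [10,0,0,0,0,0,0]
    - [10,0,0,0,0,0,0]
  grip_force: 25

```text
time: 14.12
eef_pos: [657.5, 273.2, 11.2]
ee_rot: [179.9, -0.1, 90.0]
ft_force: [-2.5, 0.6, 6.7]
width: 25.1
gripper_force: 24.5
```

To row units: -30 mm is -0.05, -28 mm is -0.0467.

>>> send_path:
  offsets:
    - [10,0,0,-0.0167,0,0,0]
    - [10,0,0,-0.0417,0,0,0]
    - [10,0,0,-0.05,0,0,0]
    - [10,0,0,-0.05,0,0,0]
    - [10,-0.045,-0.0433,-0.0417,0,0,0]
    - [10,-0.0467,-0.045,0,0,0,0]
    - [10,-0.0467,-0.045,0,0,0,0]
    - [10,-0.0467,-0.045,0,0,0,0]
    - [10,-0.0467,-0.045,0,0,0,0]
    - [10,-0.0467,-0.0433,0,0,0,0]
    - [10,-0.045,-0.0433,0,0,0,0]
    - [10,0,0,0,0,0,0]
  grip_force: 30

```text
time: 15.12
eef_pos: [466.0, 75.0, 127.2]
ee_rot: [-179.6, -0.1, 89.5]
ft_force: [0.3, -0.6, -2.2]
width: 25.1
gripper_force: 30.1
```

>>> send_path:
  offsets:
    - [10,0,0,0,0,0,0]
    - [10,0,0,0,0,0,0]

```text
time: 15.28
eef_pos: [473.3, 81.7, 128.6]
ee_rot: [179.9, -0.1, 90.0]
ft_force: [0.5, 0.3, -2.1]
width: 24.8
gripper_force: 30.1
```

```bash
python3 - <<'E'
from h import *
f=wrist("w7");P=cloud(f);r=f["range_z"]
from rig import manip;e=manip.sense()["eef_pos"];print(e)
v=(r>0)&(np.hypot(P[...,0]-e[0],P[...,1]-e[1])<45)
for lo,hi in((110,120),(120,134),(134,150),(150,175)):
    q=P[v&(P[...,2]>lo)&(P[...,2]<hi)];print(lo,len(q),q.min(0).round(1) if len(q) else"",q.max(0).round(1) if len(q) else"")
h,w=400,520
cv2.imwrite("pics/w7c.png",cv2.resize(cv2.cvtColor(f["image"],4)[140:384,120:400],(800,600)))
objs(f,(400,560,0,160),32)
E
```

```text
[473.77519072  82.02473205 128.54740173]
110 0  
120 3405 [442.9  54.7 122.6] [501.3 108.7 134. ]
134 155 [466.5  79.8 134.1] [477.1  85.4 150. ]
150 316 [447.9  79.6 150.1] [497.   92.9 175. ]
[258. 236.] 8117 top 199.1 centre [472.6  80.8 196.6] ext [52.1 24.7  6.9] circ [472.6  88.4]
```

View pics/w7c.png

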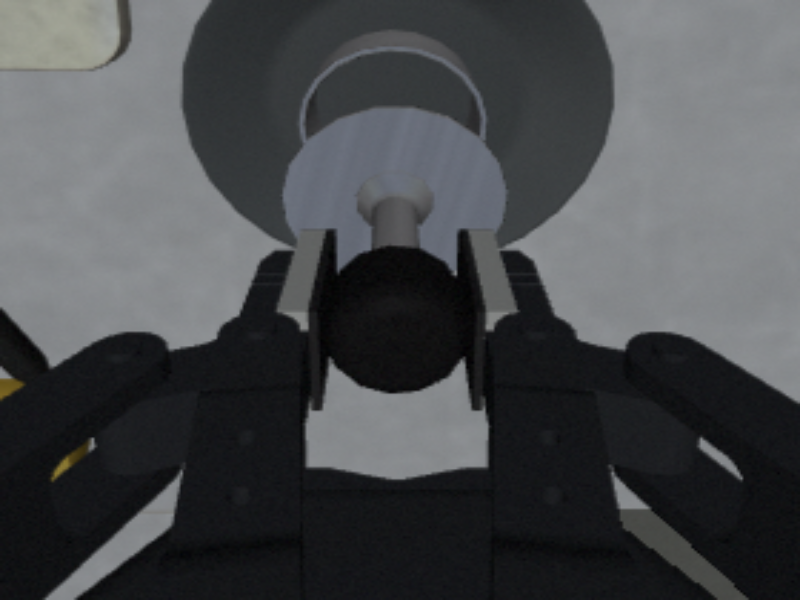

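```bash
python3 - <<'E'
from h import *
f=load("w7");P=cloud(f);r=f["range_z"]
v=(r>0)&(np.hypot(P[...,0]-473,P[...,1]-81)<45)&(P[...,2]>110)&(P[...,2]<131)
q=P[v];A=np.c_[q[:,:2]-[473,81],np.ones(len(q))]
for _ in range(4):
    s=np.linalg.lstsq(A,q[:,2],rcond=None)[0];k=abs(q[:,2]-A@s)<2;q,A=q[k],A[k]
print("plane",s,len(q))
hull=cv2.convexHull(q[:,:2].astype(np.float32))[:,0];
x=np.linalg.lstsq(np.c_[2*hull,np.ones(len(hull))],(hull**2).sum(1),rcond=None)[0];print("circle",x[:2],np.sqrt(x[2]+x[0]**2+x[1]**2));print(cv2.minEnclosingCircle(hull),q.min(0),q.max(0))
from rig import manip
print(np.mean([manip.sense()["eef_pos"] for _ in range(5)],0))
E
```

```text
plane [-8.34982952e-03 -2.19830115e-03  1.25497618e+02] 3113
circle [471.96775508  79.7429837 ] 29.126733811332528
((471.9154357910156, 79.86419677734375), 29.41295623779297) [442.87569921  54.73880732 123.56732939] [501.32027883 108.68368997 127.5266938 ]
[473.77519072  82.02473205 128.54740173]
```

To row units: 20 mm is 0.0333, -1.7 mm is -0.0028.

>>> send_path:
  offsets:
    - [10,-0.0028,-0.002,0.0333,0,0,0]
    - [10,0,0,0.03,0,0,0]
    - [10,0,0,0.02,0,0,0]
    - [10,0,0,0,0,0,0]
    - [10,0,0,0,0,0,0]
    - [10,0,0,0,0,0,0]

```text
time: 15.83
eef_pos: [472.6, 79.6, 78.6]
ee_rot: [179.9, 0.0, 90.0]
ft_force: [-0.1, -1.2, -1.3]
width: 25.0
gripper_force: 30.1
```

```bash
python3 - <<'E'
from h import *
def circ(h):
    x=np.linalg.lstsq(np.c_[2*h,np.ones(len(h))],(h**2).sum(1),rcond=None)[0];return x[:2],np.sqrt(x[2]+x[0]**2+x[1]**2)
f=load("w7")
def ana(f):
    P=cloud(f);r=f["range_z"];d=np.hypot(P[...,0]-472,P[...,1]-79)
    q=P[(r>0)&(d<45)&(abs(P[...,2]-46)<2.5)&(d>30)]
    print("ring rim",len(q),circ(q[:,:2]),q.min(0),q.max(0))
    top=126 if f is F7 else TCPZ-3
    q=P[(r>0)&(d<40)&(abs(P[...,2]-top)<3)];h=cv2.convexHull(q[:,:2].astype(np.float32))[:,0];print("disc",circ(h),q[:,:2].min(0),q[:,:2].max(0),np.median(q[:,2]))
F7=f;ana(f)
from rig import manip
e=manip.sense()["eef_pos"];print(e);TCPZ=e[2]
ana(wrist("w8"))
E
```

```text
ring rim 257 (array([470.99223087,  78.28316597]), np.float64(32.50345375620273)) [437.102189    71.42290646  43.52602143] [504.10067675 111.7871907   47.83038753]
disc (array([471.99226698,  79.77706162]), np.float64(29.09953782084749)) [442.87569921  54.73880732] [501.32027883 108.68368997] 125.50710865782801
[472.60652486  79.58276585  78.60809066]
ring rim 370 (array([470.96971465,  78.19155696]), np.float64(32.57214315875239)) [437.29842914  72.14765265  43.5382921 ] [504.70267432 111.92479947  47.93576253]
disc (array([471.32706032,  77.57957169]), np.float64(29.082109843503957)) [442.30608524  52.33222884] [500.44267636 106.66188781] 75.50798188145002
```

The disc is within 0.7 mm of the ring axis. I lower it.

To row units: 10 mm is 0.0167, 5 mm is 0.0083.

>>> send_path:
  offsets:
    - [10,0.0007,0,0.0167,0,0,0]
    - [10,0,0,0.0167,0,0,0]
    - [10,0,0,0.0083,0,0,0]
    - [10,0,0,0.0083,0,0,0]
    - [10,0,0,0.0083,0,0,0]
    - [10,0,0,0.0083,0,0,0]
    - [10,0,0,0.0083,0,0,0]
    - [10,0,0,0.0083,0,0,0]
    - [10,0,0,0.0083,0,0,0]
    - [10,0,0,0.0033,0,0,0]
    - [10,0,0,0,0,0,0]

```text
time: 16.8
eef_pos: [471.2, 79.6, 20.6]
ee_rot: [-180.0, 0.0, 90.0]
ft_force: [1.1, -0.9, -0.5]
width: 25.1
gripper_force: 30.2
```

To row units: 2 mm is 0.0033, 1 mm is 0.0017.

>>> send_path:
  offsets:
    - [10,0,0,0.0033,0,0,0]
    - [10,0,0,0.0033,0,0,0]
    - [10,0,0,0.0017,0,0,0]
    - [10,0,0,0,0,0,0]
    - [10,0,0,0,0,0,0]

```text
time: 17.22
eef_pos: [471.8, 79.8, 17.1]
ee_rot: [180.0, -0.1, 90.0]
ft_force: [-5.5, -0.6, 16.1]
width: 25.0
gripper_force: 31.6
```

To row units: -35 mm is -0.0583, -30 mm is -0.05.

>>> send_path:
  offsets:
    - [45,0,0,-0.0017,0,0,0]
    - [45,0,0,0,0,0,0]
    - [45,0,0,0,0,0,0]
    - [45,0,0,-0.025,0,0,0]
    - [60,0,0,-0.05,0,0,0]
    - [85,0,0,-0.0583,0,0,0]
    - [85,0,0,-0.0583,0,0,0]
    - [85,0,0,-0.0583,0,0,0]
    - [85,0,0,0,0,0,0]
    - [85,0,0,0,0,0,0]

```text
time: 18.05
eef_pos: [472.7, 80.6, 168.4]
ee_rot: [179.8, -0.1, 90.0]
ft_force: [-0.4, -0.1, -0.9]
width: 84.9
gripper_force: 0.0
```

```bash
python3 - <<'E'
from h import *
f=wrist("w9");objs(f,(400,560,0,160),32);objs(f,(440,500,50,110),60)
E
```

```text
[257. 184.] 1149 top 87.9 centre [470.1  77.6  85.4] ext [23.8 24.9  7. ] circ [470.2  77.6]
[257. 188.] 519 top 88.1 centre [470.1  77.6  85.5] ext [23.8 24.9  6.7] circ [470.2  77.6]
```

>>> send_path:
  offsets:
    - [85,0.06,0.0067,0,0,0,0]
    - [85,0.06,0.0067,0,0,0,0]
    - [85,0.06,0.0067,0,0,0,0]
    - [85,0.06,0.0067,0,0,0,0]
    - [85,0.06,0.0067,0,0,0,0]
    - [85,0.06,0.0067,0,0,0,0]
    - [85,0.06,0.0067,0,0,0,0]
    - [85,0.06,0.0067,0,0,0,0]
    - [85,0.05,0.0067,0,0,0,0]
    - [85,0,0,0,0,0,0]
    - [85,0,0,0,0,0,0]
    - [85,0,0,0,0,0,0]

```text
time: 19.1
eef_pos: [507.1, 395.9, 165.2]
ee_rot: [-179.9, 0.2, 89.9]
ft_force: [-0.3, -0.8, 0.3]
width: 84.8
gripper_force: 0.0
```

```bash
python3 - <<'E'
from h import *
f=wrist("w10");objs(f,(440,600,370,520),20);objs(f,(440,600,370,520),90,20)
E
```

```text
[268. 132.] 3125 top 149.6 centre [513.6 452.8 147.6] ext [10.9 11.5  7.7] circ [513.7 452.7]
[268. 133.] 3011 top 149.6 centre [513.7 453.3 140.5] ext [43.8 43.3 21.8] circ [514.  453.6]
```

>>> send_path:
  offsets:
    - [85,0.0483,0.0058,0,0,0,0]
    - [85,0.0467,0.005,0,0,0,0]
    - [85,0,0,0.0333,0,0,0]
    - [85,0,0,0.0417,0,0,0]
    - [85,0,0,0.0417,0,0,0]
    - [85,0,0,0.0333,0,0,0]
    - [85,0,0,0.0217,0,0,0]
    - [85,0,0,0,0,0,0]

```text
time: 19.82
eef_pos: [512.6, 452.2, 61.1]
ee_rot: [-179.8, 0.2, 89.9]
ft_force: [-1.4, 0.5, -0.3]
width: 84.7
gripper_force: 0.0
```

>>> send_path:
  offsets:
    - [30,0,0,0,0,0,0]
    - [30,0,0,0,0,0,0]
    - [30,0,0,0,0,0,0]
    - [30,0,0,0,0,0,0]
    - [30,0,0,0,0,0,0]
    - [30,0,0,0,0,0,0]
    - [30,0,0,0,0,0,0]
    - [30,0,0,0,0,0,0]
  grip_force: 30

```text
time: 20.48
eef_pos: [515.1, 455.4, 66.1]
ee_rot: [179.9, -0.1, 90.0]
ft_force: [-0.5, -0.7, 6.7]
width: 47.2
gripper_force: 30.6
```

To row units: -25 mm is -0.0417, -10 mm is -0.0167.

>>> send_path:
  offsets:
    - [30,0,0,-0.0167,0,0,0]
    - [30,0,0,-0.0417,0,0,0]
    - [30,0,0,-0.0417,0,0,0]
    - [30,0,0,-0.0167,0,0,0]
    - [30,0,0,0,0,0,0]
  grip_force: 35

```text
time: 20.9
eef_pos: [515.8, 455.5, 137.3]
ee_rot: [179.8, -0.2, 90.0]
ft_force: [0.1, 0.1, -2.9]
width: 46.9
gripper_force: 36.7
```

>>> send_path:
  offsets:
    - [30,-0.0417,0.0167,0,0,0,0]
    - [30,-0.0583,0.02,0,0,0,0]
    - [30,-0.0583,0.02,0,0,0,0]
    - [30,-0.0583,0.02,0,0,0,0]
    - [30,-0.0583,0.02,0,0,0,0]
    - [30,-0.0583,0.02,0,0,0,0]
    - [30,-0.0583,0.02,0,0,0,0]
    - [30,-0.0583,0.02,0,0,0,0]
    - [30,-0.05,0.0133,0,0,0,0]
    - [30,-0.0417,0,0,0,0,0]
    - [30,-0.0333,0,0,0,0,0]
    - [30,-0.025,0,0,0,0,0]

```text
time: 21.9
eef_pos: [614.9, 91.8, 132.9]
ee_rot: [-179.9, 0.1, 89.8]
ft_force: [0.5, -1.3, -2.0]
width: 47.1
gripper_force: 36.8
```

>>> send_path:
  offsets:
    - [30,-0.025,0,0,0,0,0]
    - [30,-0.025,0,0,0,0,0]
    - [30,-0.0167,0,0,0,0,0]
    - [30,-0.0167,0,0,0,0,0]
    - [30,0,0,0,0,0,0]
    - [30,0,0,0,0,0,0]

```text
time: 22.4
eef_pos: [616.1, 44.7, 134.0]
ee_rot: [180.0, -0.0, 90.0]
ft_force: [0.4, 0.7, -2.8]
width: 46.9
gripper_force: 36.8
```

The manual's scale: shifts go in shares of 0.6 m and turns go in shares of pi rad. Converting my numbers, 20 mm is 0.0333, 18 mm is 0.03.

>>> send_path:
  offsets:
    - [30,0.03,0.0008,0.0167,0,0,0]
    - [30,0.0292,0,0.0333,0,0,0]
    - [30,0,0,0.0333,0,0,0]
    - [30,0,0,0.0133,0,0,0]
    - [30,0,0,0.0083,0,0,0]
    - [30,0,0,0,0,0,0]
    - [30,0,0,0,0,0,0]

```text
time: 22.98
eef_pos: [617.0, 79.7, 71.6]
ee_rot: [180.0, 0.0, 89.9]
ft_force: [0.1, 0.1, -2.3]
width: 47.1
gripper_force: 36.8
```

```bash
python3 - <<'E'
from h import *
f=wrist("w11");objs(f,(560,680,20,140),115)
P=cloud(f);q=P[(f["range_z"]>0)&(np.hypot(P[...,0]-616,P[...,1]-78)<33)&(P[...,2]<70)&(P[...,2]>3)];print(len(q),q.min(0),q.max(0))
E
```

```text
[266. 317.] 36104 top 199.0 centre [620.   89.1 196.5] ext [120.   18.1   7. ] circ [620.  91.]
[161. 376.] 159 top 199.9 centre [589.1  89.7 197.1] ext [5.9 4.4 5.8] circ [589.1  89.9]
[357. 376.] 157 top 199.9 centre [643.3  89.7 197.1] ext [5.7 3.4 5.7] circ [643.4  89.8]
2055 [587.20011196  71.04781288   7.94637271] [644.15862083 109.94995963  69.98376767]
```

To row units: 3 mm is 0.005, 2 mm is 0.0033.

>>> send_path:
  offsets:
    - [30,0,0,0.005,0,0,0]
    - [30,0,0,0.0033,0,0,0]
    - [30,0,0,0.0017,0,0,0]
    - [30,0,0,0,0,0,0]
    - [30,0,0,0,0,0,0]

```text
time: 23.45
eef_pos: [617.1, 79.8, 66.1]
ee_rot: [179.9, -0.0, 90.0]
ft_force: [-1.8, -0.2, 5.9]
width: 47.1
gripper_force: 37.4
```

To row units: -30 mm is -0.05, -15 mm is -0.025.

>>> send_path:
  offsets:
    - [85,0,0,0,0,0,0]
    - [85,0,0,0,0,0,0]
    - [85,0,0,0,0,0,0]
    - [85,0,0,-0.025,0,0,0]
    - [85,0,0,-0.05,0,0,0]
    - [85,0,0,-0.05,0,0,0]
    - [85,0,0,-0.05,0,0,0]
    - [85,0,0,0,0,0,0]
    - [85,0,0,0,0,0,0]

```text
time: 24.2
eef_pos: [617.9, 80.1, 172.7]
ee_rot: [179.8, -0.1, 90.0]
ft_force: [0.7, -0.1, -1.6]
width: 85.3
gripper_force: 0.0
```

```bash
python3 - <<'E'
from h import *
f=wrist("w12");objs(f,(560,680,20,140),100,30)
E
```

```text
[257. 198.] 2443 top 149.7 centre [616.   78.8 135.5] ext [49.3 47.9 31.6] circ [615.9  78.3]
```

>>> send_path:
  offsets:
    - [85,-0.0567,-0.025,0,0,0,0]
    - [85,-0.0567,-0.025,0,0,0,0]
    - [85,-0.0567,-0.025,0,0,0,0]
    - [85,-0.0567,-0.025,0,0,0,0]
    - [85,-0.0567,-0.025,0,0,0,0]
    - [85,-0.0567,-0.025,0,0,0,0]
    - [85,-0.0567,-0.025,0,0,0,0]
    - [85,-0.0567,-0.025,0,0,0,0]
    - [85,-0.0567,-0.025,0,0,0,0]
    - [85,-0.0567,-0.025,0,0,0,0]
    - [85,-0.0567,-0.0267,0,0,0,0]
    - [85,-0.0567,-0.0267,0,0,0,0]

```text
time: 25.25
eef_pos: [432.7, -328.5, 169.0]
ee_rot: [-179.9, -0.1, 90.0]
ft_force: [0.7, -0.3, 0.7]
width: 85.3
gripper_force: 0.0
```

>>> send_path:
  offsets:
    - [85,0,0,0,0,0,0]
    - [85,0,0,0,0,0,0]
    - [85,0,0,0,0,0,0]

```text
time: 25.5
eef_pos: [434.0, -327.0, 169.2]
ee_rot: [-179.9, -0.1, 90.0]
ft_force: [0.9, -0.5, -0.4]
width: 85.2
gripper_force: 0.0
```

```bash
python3 - <<'E'
from h import *
f=wrist("w13");objs(f,(340,540,-460,-270),40)
E
```

```text
[260. 182.] 1096 top 89.3 centre [ 434.6 -328.7   86.9] ext [27.  28.   7.3] circ [ 434.5 -328.7]
[255. 263.] 2160 top 105.9 centre [ 428.2 -420.3  103.5] ext [42.9 44.6  7.1] circ [ 428.9 -420.3]
```

To row units: 25 mm is 0.0417, 20 mm is 0.0333.

>>> send_path:
  offsets:
    - [85,-0.0025,0.0008,0.0333,0,0,0]
    - [85,0,0,0.0417,0,0,0]
    - [85,0,0,0.0417,0,0,0]
    - [85,0,0,0.0417,0,0,0]
    - [85,0,0,0.0417,0,0,0]
    - [85,0,0,0.0333,0,0,0]
    - [70,0,0,0.0333,0,0,0]
    - [70,0,0,0.02,0,0,0]
    - [70,0,0,0.0133,0,0,0]
    - [70,0,0,0,0,0,0]
    - [70,0,0,0,0,0,0]

```text
time: 26.47
eef_pos: [435.3, -329.0, -9.7]
ee_rot: [180.0, -0.0, 90.0]
ft_force: [1.1, 0.4, 0.2]
width: 70.1
gripper_force: 0.0
```

>>> send_path:
  offsets:
    - [20,0,0,0,0,0,0]
    - [20,0,0,0,0,0,0]
    - [20,0,0,0,0,0,0]
    - [20,0,0,0,0,0,0]
    - [20,0,0,0,0,0,0]
    - [20,0,0,0,0,0,0]
    - [20,0,0,0,0,0,0]
    - [20,0,0,0,0,0,0]
  grip_force: 30

```text
time: 27.13
eef_pos: [435.7, -329.7, -8.7]
ee_rot: [179.9, 0.0, 90.0]
ft_force: [-1.8, 2.4, 6.9]
width: 39.6
gripper_force: 29.4
```

To row units: -35 mm is -0.0583, -25 mm is -0.0417.

>>> send_path:
  offsets:
    - [20,0,0,-0.0167,0,0,0]
    - [20,0,0,-0.0417,0,0,0]
    - [20,0,0,-0.0583,0,0,0]
    - [20,0,0,-0.0583,0,0,0]
    - [20,0,0,-0.0417,0,0,0]
    - [20,0,0,0,0,0,0]
  grip_force: 35

```text
time: 27.63
eef_pos: [437.2, -331.8, 125.5]
ee_rot: [179.6, 0.2, 89.9]
ft_force: [0.9, -1.0, -0.2]
width: 39.2
gripper_force: 35.3
```

>>> send_path:
  offsets:
    - [20,0.05,0,0,0,0,0]
    - [20,0.0667,0,0,0,0,0]
    - [20,0.0667,0,0,0,0,0]
    - [20,0.0667,0,0,0,0,0]
    - [20,0.0667,0,0,0,0,0]
    - [20,0.0667,0,0,0,0,0]
    - [20,0.0667,0,0,0,0,0]
    - [20,0.0667,0,0,0,0,0]
    - [20,0.0667,0,0,0,0,0]
    - [20,0.0667,0,0,0,0,0]
    - [20,0.0667,0,0,0,0,0]
    - [20,0.05,0,0,0,0,0]

```text
time: 28.63
eef_pos: [434.1, 134.3, 120.0]
ee_rot: [-180.0, -0.1, 90.1]
ft_force: [0.5, -1.3, -0.5]
width: 39.4
gripper_force: 35.3
```

>>> send_path:
  offsets:
    - [20,0.0467,0.0333,0,0,0,0]
    - [20,0,0.05,0,0,0,0]
    - [20,0,0.0583,0,0,0,0]
    - [20,0,0.0583,0,0,0,0]
    - [20,0,0.05,0,0,0,0]
    - [20,0,0.0333,0,0,0,0]
    - [20,0,0.0183,0,0,0,0]
    - [20,0,0,0,0,0,0]
    - [20,0,0,0,0,0,0]
    - [20,0,0,0,0,0,0]

```text
time: 29.47
eef_pos: [614.7, 158.5, 119.7]
ee_rot: [-179.9, 0.0, 90.0]
ft_force: [-0.1, 0.2, -1.1]
width: 39.1
gripper_force: 35.4
```

To row units: 25 mm is 0.0417, 20 mm is 0.0333.

>>> send_path:
  offsets:
    - [20,0.0033,0.0025,0.0333,0,0,0]
    - [20,0,0,0.0417,0,0,0]
    - [20,0,0,0.0417,0,0,0]
    - [20,0,0,0.0417,0,0,0]
    - [20,0,0,0.025,0,0,0]
    - [20,0,0,0.0133,0,0,0]
    - [20,0,0,0.0083,0,0,0]
    - [20,0,0,0.0033,0,0,0]
    - [20,0,0,0,0,0,0]
    - [20,0,0,0,0,0,0]

```text
time: 30.3
eef_pos: [618.3, 160.8, -3.8]
ee_rot: [179.9, -0.0, 90.0]
ft_force: [-0.2, -0.4, -1.2]
width: 39.5
gripper_force: 35.4
```

To row units: 3 mm is 0.005, 1.5 mm is 0.0025.

>>> send_path:
  offsets:
    - [20,0,0,0.005,0,0,0]
    - [20,0,0,0.0025,0,0,0]
    - [20,0,0,0.0017,0,0,0]
    - [20,0,0,0,0,0,0]
    - [20,0,0,0,0,0,0]

```text
time: 30.72
eef_pos: [618.2, 160.9, -8.6]
ee_rot: [179.9, -0.1, 90.0]
ft_force: [-4.2, 0.1, 13.0]
width: 39.3
gripper_force: 36.9
```

To row units: -35 mm is -0.0583, -30 mm is -0.05.

>>> send_path:
  offsets:
    - [60,0,0,0,0,0,0]
    - [65,0,0,0,0,0,0]
    - [65,0,0,0,0,0,0]
    - [65,0,0,-0.025,0,0,0]
    - [65,0,0,-0.05,0,0,0]
    - [65,0,0,-0.0583,0,0,0]
    - [65,0,0,-0.0583,0,0,0]
    - [65,0,0,-0.0583,0,0,0]
    - [65,0,0,-0.0417,0,0,0]
    - [65,0,0,0,0,0,0]
    - [65,0,0,0,0,0,0]

```text
time: 31.63
eef_pos: [618.6, 160.7, 167.0]
ee_rot: [179.8, -0.1, 90.0]
ft_force: [0.2, 0.3, -0.4]
width: 65.0
gripper_force: 0.0
```

```bash
python3 - <<'E'
from h import *
f=wrist("w14");objs(f,(560,680,20,220),70,15)
E
```

```text
[257. 184.] 840 top 89.4 centre [616.4 161.8  82.4] ext [33.6 33.5 15.9] circ [616.6 161.5]
[257. 271.] 2554 top 149.3 centre [616.   78.9 142.6] ext [34.7 35.8 16.6] circ [616.   78.9]
```

>>> send_path:
  offsets:
    - [65,0.025,-0.025,0,0,0,-0.0389]
    - [65,0,-0.0167,0,0,0,-0.0389]
    - [65,0,0,0,0,0,-0.0389]
    - [65,0,0,0,0,0,-0.0389]
    - [65,0,0,0,0,0,-0.0389]
    - [65,0,0,0,0,0,-0.0389]
    - [65,0,0,0,0,0,-0.0389]
    - [65,0,0,0,0,0,-0.0389]
    - [65,0,0,0,0,0,-0.0389]
    - [65,0,0,0,0,0,-0.0389]
    - [65,0,0,0,0,0,-0.0389]
    - [65,0,0,0,0,0,-0.0389]

```text
time: 32.68
eef_pos: [591.4, 174.1, 163.1]
ee_rot: [-179.9, -0.1, 174.3]
ft_force: [0.4, -0.1, 0.2]
width: 64.9
gripper_force: 0.0
```

>>> send_path:
  offsets:
    - [65,0,0,0,0,0,-0.0333]
    - [65,0,0,0,0,0,0]
    - [65,0,0,0,0,0,0]

```text
time: 32.93
eef_pos: [591.8, 174.1, 163.5]
ee_rot: [-180.0, -0.1, 179.8]
ft_force: [-0.2, 0.1, -0.5]
width: 65.0
gripper_force: 0.0
```

To row units: 26 mm is 0.0433, 24 mm is 0.04.

>>> send_path:
  offsets:
    - [65,0.0433,0.0333,0,0,0,0]
    - [65,0.0433,0.0333,0,0,0,0]
    - [65,0.0433,0.0333,0,0,0,0]
    - [65,0.04,0.0333,0,0,0,0]
    - [65,0,0,0,0,0,0]
    - [65,0,0,0,0,0,0]
    - [65,0,0,0,0,0,0]

```text
time: 33.52
eef_pos: [490.8, 254.1, 164.4]
ee_rot: [-180.0, 0.0, 179.9]
ft_force: [0.4, -0.6, -0.3]
width: 64.9
gripper_force: 0.0
```

```bash
python3 - <<'E'
from h import *
f=wrist("w15");P=cloud(f);box=(f["range_z"]>0)&(abs(P[...,1]-254)<45)&(P[...,0]>360)&(P[...,0]<640)
g=cv2.inRange(cv2.cvtColor(f["image"],41),(30,60,30),(85,255,255))>0
q=P[g&box];print("handle",len(q),q.min(0),q.max(0),q.mean(0))
q=P[box&(P[...,2]>4)&(P[...,2]<30)];print("all",len(q),q.min(0).round(1),q.max(0).round(1))
(c,s,a)=cv2.minAreaRect(q[:,:2].astype(np.float32));print(c,s,a)
x,y,w,h=cv2.boundingRect((box&(P[...,2]<60)).astype(np.uint8));print(x,y,w,h)
cv2.imwrite("pics/w15c.png",cv2.cvtColor(f["image"],4))
for lo in range(380,600,20):
    t=q[(q[:,0]>lo)&(q[:,0]<lo+20)]
    if len(t):print(lo,t[:,1].min().round(1),t[:,1].max().round(1),t[:,2].max().round(1))
E
```

```text
handle 997 [383.67593114 244.88832636   1.62403175] [467.93866755 264.1876039   18.63401473] [422.54563945 253.69459169   9.79840528]
all 2859 [360. 209.   4.] [582.9 299.   19.4]
(471.4403991699219, 254.01792907714844) (222.87478637695312, 89.96208953857422) 0.004638143815100193
218 58 82 211
380 245.1 265.3 8.5
400 244.9 265.4 10.7
420 244.8 263.0 14.6
440 244.8 260.7 17.5
460 245.9 258.2 18.7
480 246.9 254.5 19.4
500 242.8 254.5 17.9
520 229.1 265.2 13.0
540 227.3 266.6 10.6
560 228.5 265.3 11.6
580 237.9 254.4 12.8
```

View pics/w15c.png

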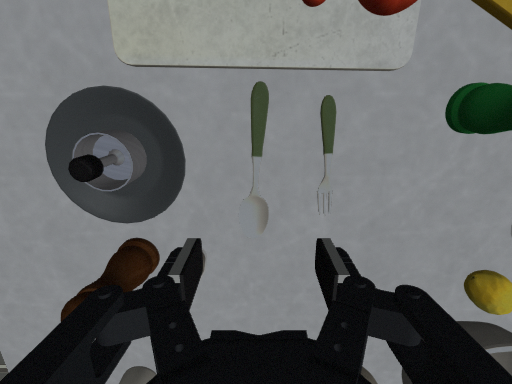

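The picture shows the spoon from (260,82) to (257,232), clear of the fork at (328,155). The middle is at about (483.5, 251) and the spoon is turned −2.8°.

To row units: 30 mm is 0.05, 25 mm is 0.0417, 2.8 degrees is 0.0156.

>>> send_path:
  offsets:
    - [65,0.0117,-0.005,0.0333,0,0,0.0156]
    - [65,0,0,0.05,0,0,0]
    - [65,0,0,0.05,0,0,0]
    - [65,0,0,0.05,0,0,0]
    - [65,0,0,0.05,0,0,0]
    - [65,0,0,0.0417,0,0,0]
    - [65,0,0,0.025,0,0,0]
    - [65,0,0,0.0167,0,0,0]
    - [65,0,0,0.0117,0,0,0]
    - [65,0,0,0.0083,0,0,0]
    - [65,0,0,0,0,0,0]
    - [65,0,0,0,0,0,0]

```text
time: 34.57
eef_pos: [484.3, 251.6, -36.9]
ee_rot: [180.0, 0.1, 177.2]
ft_force: [-0.2, 0.2, 0.9]
width: 65.1
gripper_force: 0.0
```

>>> send_path:
  offsets:
    - [15,0,0,0,0,0,0]
    - [15,0,0,0,0,0,0]
    - [15,0,0,0,0,0,0]
    - [15,0,0,0,0,0,0]
    - [15,0,0,0,0,0,0]
    - [15,0,0,0,0,0,0]
    - [15,0,0,0,0,0,0]
    - [15,0,0,0,0,0,0]
  grip_force: 25

```text
time: 35.23
eef_pos: [484.0, 251.9, -36.6]
ee_rot: [179.9, 0.0, 177.2]
ft_force: [-0.1, -0.4, 5.0]
width: 30.7
gripper_force: 24.3
```

To row units: -35 mm is -0.0583, -25 mm is -0.0417, -2.8 degrees is -0.0156.

>>> send_path:
  offsets:
    - [15,0,0,-0.0167,0,0,0]
    - [15,0,0,-0.0417,0,0,0]
    - [15,0,0,-0.0583,0,0,0]
    - [15,0,0,-0.0583,0,0,0]
    - [15,0,0,-0.0583,0,0,0]
    - [15,0,0,-0.0583,0,0,0]
    - [15,0,0,-0.0417,0,0,-0.0156]
    - [15,0.0175,0,0,0,0,0]
    - [15,0,0,0,0,0,0]
  grip_force: 30

```text
time: 35.98
eef_pos: [472.3, 252.1, 164.2]
ee_rot: [179.8, 0.1, -180.0]
ft_force: [-0.2, -0.7, -1.4]
width: 30.4
gripper_force: 29.7
```

>>> send_path:
  offsets:
    - [15,0,-0.0467,0,0,0,0]
    - [15,0,-0.0583,0,0,0,0]
    - [15,0,-0.0583,0,0,0,0]
    - [15,0,-0.0583,0,0,0,0]
    - [15,0,-0.0583,0,0,0,0]
    - [15,0,-0.0583,0,0,0,0]
    - [15,0,-0.0583,0,0,0,0]
    - [15,0,-0.05,0,0,0,0]
    - [15,0,-0.0417,0,0,0,0]
    - [15,0,-0.025,0,0,0,0]
    - [15,0,0,0,0,0,0]
    - [15,0,0,0,0,0,0]

```text
time: 36.98
eef_pos: [471.9, -57.0, 161.6]
ee_rot: [-180.0, -0.1, 179.8]
ft_force: [-0.2, -1.0, -0.5]
width: 30.3
gripper_force: 29.8
```

```bash
python3 - <<'E'
from h import *
f=wrist("w16");P=cloud(f);from rig import manip;e=manip.sense();print(e["eef_pos"],e["ee_rot"])
z0=e["eef_pos"][2]+37
q=P[(f["range_z"]>0)&(abs(P[...,1]+57)<30)&(P[...,0]>350)&(P[...,0]<590)&(P[...,2]>z0-20)&(P[...,2]<z0+25)]
for lo in range(360,600,20):
    t=q[(q[:,0]>lo)&(q[:,0]<lo+20)]
    if len(t):print(lo,t[:,0].min().round(1),t[:,0].max().round(1),"y",t[:,1].min().round(1),t[:,1].max().round(1),"z",t[:,2].min().round(1),t[:,2].max().round(1))
E
```

```text
[472.25051491 -55.92398999 161.73052373] [ 1.79995013e+02 -1.05273866e-01  1.79970733e+02]
360 370.5 380.0 y -65.5 -47.5 z 199.2 204.6
380 380.0 400.0 y -67.2 -46.0 z 200.6 207.9
400 400.0 420.0 y -66.9 -46.3 z 203.5 211.2
420 420.0 440.0 y -65.6 -48.2 z 207.0 214.3
440 440.0 460.0 y -78.9 -35.7 z 205.7 223.7
460 460.0 480.0 y -86.0 -28.5 z 199.5 223.7
480 480.0 500.0 y -72.6 -41.9 z 201.9 221.6
500 500.1 519.9 y -73.3 -41.5 z 203.3 214.0
520 520.0 538.2 y -75.9 -39.3 z 198.0 208.4
```

To row units: 30 mm is 0.05, 25 mm is 0.0417.

>>> send_path:
  offsets:
    - [15,0,-0.0008,0.0333,0,0,0]
    - [15,0,0,0.05,0,0,0]
    - [15,0,0,0.05,0,0,0]
    - [15,0,0,0.05,0,0,0]
    - [15,0,0,0.05,0,0,0]
    - [15,0,0,0.0417,0,0,0]
    - [15,0,0,0.025,0,0,0]
    - [15,0,0,0.0133,0,0,0]
    - [15,0,0,0.0067,0,0,0]
    - [15,0,0,0,0,0,0]
    - [15,0,0,0,0,0,0]

```text
time: 37.95
eef_pos: [473.6, -56.6, -28.9]
ee_rot: [180.0, 0.1, -180.0]
ft_force: [1.3, -0.0, 0.2]
width: 30.0
gripper_force: 29.8
```

>>> send_path:
  offsets:
    - [15,0,0,0.0033,0,0,0]
    - [15,0,0,0.0033,0,0,0]
    - [15,0,0,0.0017,0,0,0]
    - [15,0,0,0,0,0,0]
    - [15,0,0,0,0,0,0]

```text
time: 38.37
eef_pos: [473.1, -57.0, -34.3]
ee_rot: [180.0, 0.0, 180.0]
ft_force: [0.4, 0.3, -0.2]
width: 30.6
gripper_force: 29.8
```

To row units: 1 mm is 0.0017.

>>> send_path:
  offsets:
    - [15,0,0,0.0017,0,0,0]
    - [15,0,0,0.0017,0,0,0]
    - [15,0,0,0.0017,0,0,0]
    - [15,0,0,0,0,0,0]
    - [15,0,0,0,0,0,0]

```text
time: 38.78
eef_pos: [473.2, -57.0, -36.7]
ee_rot: [179.9, 0.0, 180.0]
ft_force: [-3.3, 0.1, 15.8]
width: 30.2
gripper_force: 30.9
```

>>> send_path:
  offsets:
    - [42,0,0,-0.0008,0,0,0]
    - [42,0,0,0,0,0,0]
    - [42,0,0,0,0,0,0]
    - [42,0,0,-0.025,0,0,0]
    - [42,0,0,-0.05,0,0,0]
    - [42,0,0,-0.0583,0,0,0]
    - [42,0,0,-0.0667,0,0,0]
    - [42,0,0,-0.0667,0,0,0]
    - [42,0,0,-0.0667,0,0,0]
    - [42,0.0333,-0.05,-0.0667,0,0,0]
    - [42,0.0333,-0.05,-0.0667,0,0,0]
    - [42,0,-0.05,-0.0667,0,0,0]

```text
time: 39.78
eef_pos: [438.8, -129.2, 258.9]
ee_rot: [179.9, -0.1, 180.0]
ft_force: [1.6, 0.6, -1.5]
width: 42.3
gripper_force: 0.0
```

>>> send_path:
  offsets:
    - [42,0,-0.0583,0,0,0,0]
    - [42,0,-0.0583,0,0,0,0]
    - [42,0,0,0,0,0,0]
    - [42,0,0,0,0,0,0]
    - [42,0,0,0,0,0,0]

```text
time: 40.2
eef_pos: [441.7, -198.0, 257.8]
ee_rot: [180.0, -0.1, 180.0]
ft_force: [0.0, 0.5, -0.9]
width: 42.1
gripper_force: 0.0
```

```bash
python3 - <<'E'
from h import *
from rig import manip
f=wrist("w17")
t=manip.grab_frame("top");np.savez("pics/top1.npz",**t);cv2.imwrite("pics/top1.png",cv2.resize(cv2.cvtColor(t["image"],4)[130:260,190:450],(800,400)))
for n,f in(("w17",f),("top1",t)):
    print(n);objs(f,(560,680,20,220),70,15);objs(f,(440,500,40,110),70)
    P=cloud(f);q=P[(f["range_z"]>0)&(P[...,1]>-110)&(P[...,1]<-15)&(P[...,0]>340)&(P[...,0]<600)&(P[...,2]>5)&(P[...,2]<25)]
    for a in range(360,600,40):
        s=q[(q[:,0]>a)&(q[:,0]<a+40)]
        if len(s):print(a,s.min(0).round(1),s.max(0).round(1))
    g=cv2.inRange(cv2.cvtColor(f["image"],41),(30,60,30),(85,255,255))>0
    s=P[g&(abs(P[...,1]+57)<40)&(P[...,0]>340)&(P[...,0]<600)]
    if len(s):print("handle",s.min(0),s.max(0))
    G=cv2.cvtColor(f["image"],cv2.COLOR_RGB2GRAY);s=P[(G<80)&(np.hypot(P[...,0]-472,P[...,1]-78)<95)&(P[...,2]<25)&(P[...,2]>3)]
    print("plate",s.min(0),s.max(0),(s.min(0)+s.max(0))/2)
objs(t,(340,560,-520,-150),50)
E
```

```text
w17
[448. 288.] 1702 top 148.8 centre [614.   76.3 142.2] ext [34.9 34.4 16.5] circ [614.2  76.8]
[487. 276.] 454 top 89.0 centre [614.9 158.6  82. ] ext [32.4 30.6 15.6] circ [615.3 159.9]
[455. 187.] 379 top 88.0 centre [470.   76.2  85.6] ext [24.8 24.3  6.6] circ [469.8  76.5]
360 [374.8 -67.5   5. ] [398.9 -46.5  10.4]
400 [400.2 -67.1   6. ] [439.9 -47.1  15.7]
440 [440.  -63.7  12.6] [479.1 -50.1  18.7]
480 [480.3 -72.4   6. ] [519.9 -42.6  18.8]
520 [520.2 -77.2   5. ] [559.9 -37.5  11.6]
560 [560.  -72.    5.1] [572.1 -42.3  12.3]
handle [371.86189462 -67.46633207   0.81434135] [455.88157189 -46.83331155  18.21422012]
plate [388.90118694  -5.40489369   3.13104367] [557.26879496 162.85358308  24.92813144] [473.08499095  78.7243447   14.02958756]
top1
[280. 171.] 171 top 148.0 centre [615.2  78.5 142.7] ext [37.  39.3 19.1] circ [614.3  78.2]
[257. 172.] 69 top 91.4 centre [615.7 161.2  86. ] ext [32.7 29.9 17.1] circ [615.4 160.1]
[279. 212.] 43 top 90.9 centre [468.7  77.2  88.4] ext [21.9 21.6  6.5] circ [468.7  78.6]
360 [360.2 -80.9   5.2] [399.8 -17.1  12.1]
400 [402.2 -99.7   5. ] [439.9 -31.8  17.6]
440 [ 443.2 -103.6    5.1] [480.  -16.1  21.9]
480 [480.2 -99.8   5.3] [519.2 -23.5  21.3]
520 [520.1 -96.    5.3] [560.  -30.2  13.9]
560 [ 560.1 -103.7    5.2] [599.6 -18.7  15.2]
handle [376.61631565 -62.47315018   1.8644598 ] [454.48607581 -50.17790034  19.78518545]
plate [392.54888523  -3.08918249   3.03581286] [553.4650061  159.71016678  24.58195452] [473.00694567  78.31049214  13.80888369]
```

View pics/w17.png

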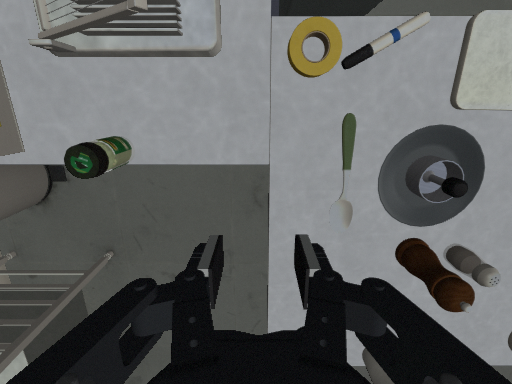

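The picture shows the spoon at (347,170) lying straight beside the plate, the press standing in the ring at (445,183), and the mill (430,270) and salt (470,265) standing behind. The jar is unmoved at (100,157). All offsets are within tolerance.

```bash
python3 -c "
from rig import manip
print(manip.finish_job())"
```

```text
the job is handed in; nothing more can be done
None
```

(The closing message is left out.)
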